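# Clip the locating bars into the kit drawer and shut it

### The arm

A 6-joint arm with a two-finger parallel gripper is mounted at the origin on a cart in front of the work surface, level with it; the furniture and walls round the work are solid. World frame = base frame: x ahead of the robot, y to its left, z up, the work surface at z = 0. Lengths are in m, angles in degrees, forces in N, time in s.
With the tool pointing down it reaches from about 0.375 to 0.75 m from the base axis. Payload 9 kg.
Tool frame: the origin (TCP) lies where the fingers leave the gripper's body, on its centre line; the fingertips stand 73 mm ahead of it and the grasp point (between the pads) lies 54 mm ahead of it (robot.tip_reach is the distance from the TCP to the fingertips, in m); z points along the fingers, y is the direction in which the jaws open and shut (so a half turn about z gives the same grasp; the last joint's range is limited). The gripper opens to 85 mm and grips with 20 to 120 N. Pads are 22 mm wide; open, the fingers measure 114 mm over their backs; the gripper's body (76 mm by 85 mm) begins 54 mm behind the grasp point. The pads swing forward as they close: fully open they stand 13 mm farther back than shut.
Start: joints at [-84.494, 5.964, 5.575, 89.605, 0, 77.527], TCP at [0.185, -0.571, 0.304] pointing down, gripper open.
Joint ranges: [-171.21, 171.21], [-48.23, 106.86], [-62.78, 66.21], [-105.2, 120.99], [-86.42, 89.51], [-180, 180]. Speed limits (degrees/s): [127.2, 127.2, 147.25, 180, 180, 180].

### API

Orientations are given as [roll, pitch, yaw] about the fixed x, y, z axes, in that order (R = Rz(yaw) Ry(pitch) Rx(roll)).
In Python, from plant import robot gives the robot as it stands. Calls block until the motion is done:
- robot.move_pose(position, orientation): joint-space move of the TCP to a pose.
- robot.line_to(position, vel=0.15, rotation=None, guard=None): straight line of the TCP; rotation=None keeps the orientation; vel is the mean speed in m/s. With guard (N) it stops when the force on the tool has changed by that much, and returns True; else False.
- robot.goto_joints(angles): joint-space move.
- robot.set_gripper(opening): finger opening in m; the grip force is fixed at half the most; returns when the fingers have stopped.
- robot.pause(seconds).
- robot.ik(position, orientation): joint angles nearest the present ones, or None.
- robot.observe(): the state.
- robot.grab_frame(name): name is "scene" or "top" or "wrist"; returns the picture (384x512x3 uint8, blue, green, red); there is no depth.
- robot.get_calibration(name): a dict with "vertical_fov" (degrees; the focal length in pixels is half the picture's height over the tangent of half this angle, whatever the lens; pixels are square), "cx", "cy" (the principal point, pixels), "rvec" (rotation vector, rad) and "tvec" (3), from world to camera coordinates, as OpenCV has them. Camera axes: x right, y down, z forward; pixel columns grow to the right and rows downward; lengths in m; the calibration is good to about 2 mm. A picture is of the moment at which its call begins: read the wrist's pose just before it. get_calibration takes no time and is no camera call; for the wrist camera it gives the pose at the moment of the call.
A pose or a line that the arm cannot do raises robot.IKError and nothing moves.
- robot.job_done(): hands the job in, once; it reports no verdict.
The state is a dict: "time": time; "q": joint angles; "qvel": joint speeds; "joint_torque": joint torques, N m; "tool_pos": TCP position; "tcp_rot": TCP orientation; "ft_force": force on the tool from outside, world axes, zero at the start; "torque": the same for the moment, N m; "gripper_width": finger opening in m.
Only numpy, scipy, OpenCV 4.12 (cv2) and the standard library are available. Lean on these libraries where they do the work, as an engineer would, in place of code of your own. Each camera call takes 0.05 s, during which the arm holds its last target.

### The job

Put the locating bars away: pull the kit drawer right out, press every steel bar lying on the bench down into a pair of spring clips in it until both clips have snapped over the bar, the long bars in the widely spaced pairs and the short bars in the closely spaced pairs. Then push the drawer fully home so that it clicks into its detent. Leave the tape measure where it is.

Things in the scene. Friction and masses are not known exactly. Their poses are not given: they have to be found in the camera images.
- kit_drawer (a joint): How far the drawer is pulled out towards the robot, m: 0 fully home (spring roller detent), 0.19 right out at its stop. About 1.5 N of friction; stays where left. The last 15 mm going home take up to about 6 N over the roller; from about 5 mm it is drawn in.
- drawer_handle (a point): Middle of the drawer's straight handle: 10 mm round bar, 110 mm long, level along y, 42 mm in front of the drawer's face and 42 mm above the table; can be pinched from above, a finger on each side. Drawer front reaches 62 mm above the table. x points into the cabinet (drawer opens along -x), y left, z up. Row points lie 142 mm further in along x.
- kit_cabinet: Grey cabinet, 200 x 270 x 64 mm, fixed; origin centre of underside, front to -x. In its drawer, four rows of spring clips 54 mm apart, each clip 10 mm long. Clip lips stand 7 mm above the row point, 11 mm apart; a bar pressed straight down spreads them (about 10 N a pair; both clips of a pair spring together) and rests on the seats as they spring back over it. Flared lead-ins reach 18 mm above the row point.
- row_1 (a point): Row 1, the left-most seen from the robot, 40 mm from the side wall (26 mm high): a pair of C-shaped spring clips for a long bar, 100 mm apart (centres) along x, mouths up. This point: where the centre of a fully seated bar lies, midway between the clips, 26 mm above the drawer's inner floor, 37 mm above the table; x along the row into the cabinet, z up. End tabs stand 81 mm either side.
- row_2 (a point): Row 2, second from the left: a pair of C-shaped spring clips for a short bar, 60 mm apart (centres) along x, mouths up. This point: where the centre of a fully seated bar lies, midway between the clips, 26 mm above the drawer's inner floor, 37 mm above the table; x along the row into the cabinet, z up.
- row_3 (a point): Row 3, third from the left: a pair of C-shaped spring clips for a long bar, 100 mm apart (centres) along x, mouths up. This point: where the centre of a fully seated bar lies, midway between the clips, 26 mm above the drawer's inner floor, 37 mm above the table; x along the row into the cabinet, z up. End tabs stand 81 mm either side.
- row_4 (a point): Row 4, the right-most, 40 mm from the side wall (26 mm high): a pair of C-shaped spring clips for a short bar, 60 mm apart (centres) along x, mouths up. This point: where the centre of a fully seated bar lies, midway between the clips, 26 mm above the drawer's inner floor, 37 mm above the table; x along the row into the cabinet, z up.
- long_1_center (a point): Long locating bar: round steel, 16 mm diameter, 140 mm long, with a 24 x 24 x 24 mm square collar round its middle that keeps it from rolling; 0.16 to 0.32 kg. This point is the centre of bar and collar (12 mm above the table at first); x runs along the bar, both ends alike. Belongs in a row with clips 100 mm apart (rows 1 and 3). May be absent (None).
- long_2_center (a point): Long locating bar: round steel, 16 mm diameter, 140 mm long, with a 24 x 24 x 24 mm square collar round its middle that keeps it from rolling; 0.16 to 0.32 kg. This point is the centre of bar and collar (12 mm above the table at first); x runs along the bar, both ends alike. Belongs in a row with clips 100 mm apart (rows 1 and 3). May be absent (None).
- short_1_center (a point): Short locating bar: round steel, 16 mm diameter, 100 mm long, with a 24 x 24 x 24 mm square collar round its middle that keeps it from rolling; 0.16 to 0.32 kg. This point is the centre of bar and collar (12 mm above the table at first); x runs along the bar, both ends alike. Belongs in a row with clips 60 mm apart (rows 2 and 4). May be absent (None).
- short_2_center (a point): Short locating bar: round steel, 16 mm diameter, 100 mm long, with a 24 x 24 x 24 mm square collar round its middle that keeps it from rolling; 0.16 to 0.32 kg. This point is the centre of bar and collar (12 mm above the table at first); x runs along the bar, both ends alike. Belongs in a row with clips 60 mm apart (rows 2 and 4). May be absent (None).
- long_1: The same long bar 1; origin 12 mm from its centre, in the middle of one face of its collar; x along the bar. May be absent (None).
- long_2: The same long bar 2; origin 12 mm from its centre, in the middle of one face of its collar; x along the bar. May be absent (None).
- short_1: The same short bar 1; origin 12 mm from its centre, in the middle of one face of its collar; x along the bar. May be absent (None).
- short_2: The same short bar 2; origin 12 mm from its centre, in the middle of one face of its collar; x along the bar. May be absent (None).
- tape_measure: Tape measure standing at the right rear of the bars, 34 x 72 x 73 mm; origin at its underside. Bystander.
Things that resemble listed ones, but are neither listed nor needed, are in the scene too. What is shaped like the long_1 but red is not meant. What is shaped like the short_1 but pink is not meant.

How it is judged (in metres and radians):
On the way, in this order (a step that is already met when the one before it is completed fails the run):
1. the drawer is pulled right out (at least 165 of its 190 mm) (value of joint kit_drawer above 0.165 m), for 0.1 s.
2. with the drawer still open, every bar present is snapped into a pair of clips of its own size (((x of long_1_center in the frame of row_1 between -0.015 and 0.015 m and y of long_1_center in the frame of row_1 between -0.003 and 0.003 m and z of long_1_center in the frame of row_1 between -0.003 and 0.003 m and angle between the x axis of long_1_center and the x axis of row_1, either way round below 0.06 rad) or (x of long_1_center in the frame of row_3 between -0.015 and 0.015 m and y of long_1_center in the frame of row_3 between -0.003 and 0.003 m and z of long_1_center in the frame of row_3 between -0.003 and 0.003 m and angle between the x axis of long_1_center and the x axis of row_3, either way round below 0.06 rad)) and ((x of long_2_center in the frame of row_1 between -0.015 and 0.015 m and y of long_2_center in the frame of row_1 between -0.003 and 0.003 m and z of long_2_center in the frame of row_1 between -0.003 and 0.003 m and angle between the x axis of long_2_center and the x axis of row_1, either way round below 0.06 rad) or (x of long_2_center in the frame of row_3 between -0.015 and 0.015 m and y of long_2_center in the frame of row_3 between -0.003 and 0.003 m and z of long_2_center in the frame of row_3 between -0.003 and 0.003 m and angle between the x axis of long_2_center and the x axis of row_3, either way round below 0.06 rad)) and ((x of short_1_center in the frame of row_2 between -0.015 and 0.015 m and y of short_1_center in the frame of row_2 between -0.003 and 0.003 m and z of short_1_center in the frame of row_2 between -0.003 and 0.003 m and angle between the x axis of short_1_center and the x axis of row_2, either way round below 0.06 rad) or (x of short_1_center in the frame of row_4 between -0.015 and 0.015 m and y of short_1_center in the frame of row_4 between -0.003 and 0.003 m and z of short_1_center in the frame of row_4 between -0.003 and 0.003 m and angle between the x axis of short_1_center and the x axis of row_4, either way round below 0.06 rad)) and ((x of short_2_center in the frame of row_2 between -0.015 and 0.015 m and y of short_2_center in the frame of row_2 between -0.003 and 0.003 m and z of short_2_center in the frame of row_2 between -0.003 and 0.003 m and angle between the x axis of short_2_center and the x axis of row_2, either way round below 0.06 rad) or (x of short_2_center in the frame of row_4 between -0.015 and 0.015 m and y of short_2_center in the frame of row_4 between -0.003 and 0.003 m and z of short_2_center in the frame of row_4 between -0.003 and 0.003 m and angle between the x axis of short_2_center and the x axis of row_4, either way round below 0.06 rad)) and value of joint kit_drawer above 0.1 m), for 0.2 s.
At the end, for the whole second after the job is handed in: The drawer is within 4 mm of fully home, and every bar present is seated in a pair of clips of its size: its centre within 3 mm across and in height and 15 mm along of the row's point, its axis within 0.06 rad of the row, at rest (value of joint kit_drawer below 0.004 m and ((x of long_1_center in the frame of row_1 between -0.015 and 0.015 m and y of long_1_center in the frame of row_1 between -0.003 and 0.003 m and z of long_1_center in the frame of row_1 between -0.003 and 0.003 m and angle between the x axis of long_1_center and the x axis of row_1, either way round below 0.06 rad) or (x of long_1_center in the frame of row_3 between -0.015 and 0.015 m and y of long_1_center in the frame of row_3 between -0.003 and 0.003 m and z of long_1_center in the frame of row_3 between -0.003 and 0.003 m and angle between the x axis of long_1_center and the x axis of row_3, either way round below 0.06 rad)) and ((x of long_2_center in the frame of row_1 between -0.015 and 0.015 m and y of long_2_center in the frame of row_1 between -0.003 and 0.003 m and z of long_2_center in the frame of row_1 between -0.003 and 0.003 m and angle between the x axis of long_2_center and the x axis of row_1, either way round below 0.06 rad) or (x of long_2_center in the frame of row_3 between -0.015 and 0.015 m and y of long_2_center in the frame of row_3 between -0.003 and 0.003 m and z of long_2_center in the frame of row_3 between -0.003 and 0.003 m and angle between the x axis of long_2_center and the x axis of row_3, either way round below 0.06 rad)) and ((x of short_1_center in the frame of row_2 between -0.015 and 0.015 m and y of short_1_center in the frame of row_2 between -0.003 and 0.003 m and z of short_1_center in the frame of row_2 between -0.003 and 0.003 m and angle between the x axis of short_1_center and the x axis of row_2, either way round below 0.06 rad) or (x of short_1_center in the frame of row_4 between -0.015 and 0.015 m and y of short_1_center in the frame of row_4 between -0.003 and 0.003 m and z of short_1_center in the frame of row_4 between -0.003 and 0.003 m and angle between the x axis of short_1_center and the x axis of row_4, either way round below 0.06 rad)) and ((x of short_2_center in the frame of row_2 between -0.015 and 0.015 m and y of short_2_center in the frame of row_2 between -0.003 and 0.003 m and z of short_2_center in the frame of row_2 between -0.003 and 0.003 m and angle between the x axis of short_2_center and the x axis of row_2, either way round below 0.06 rad) or (x of short_2_center in the frame of row_4 between -0.015 and 0.015 m and y of short_2_center in the frame of row_4 between -0.003 and 0.003 m and z of short_2_center in the frame of row_4 between -0.003 and 0.003 m and angle between the x axis of short_2_center and the x axis of row_4, either way round below 0.06 rad)) and linear speed of each of long_1, long_2, short_1, short_2 below 0.02 m/s); the robot touches nothing.
It fails at once if the tape measure is pushed more than 30 mm (distance of tape_measure from where it was at the start of the episode above 0.03 m).
Of long_1, long_2, short_1, short_2 only 3 to 4 are there at a start; the rules pass over those that are not, and their reading is None.
At some moment in a run one of long_1, long_2, short_1, short_2 may be knocked a few centimetres aside while the robot is not near it.
Once in a run the grip may slacken for a moment while it holds something.
It also fails if it takes over 210 s, if anything falls off the work surface, if the arm or the gripper's body presses on something with over 40 N, if the wrist force passes 120 N, or if a joint passes its speed limit or range.

## Working session

There is one attempt and no reset: what is moved stays moved. The work goes in short steps, each a Python script; the robot and the scene stay as the last script left them, time stands still between calls to the robot, and variables do not carry over. Pictures are saved under pics/ and viewed, and the job is handed in when it is done.

```bash
ls; mkdir -p pics
python3 - <<'E'
from plant import robot
import cv2
s=robot.observe();print(s)
for n in("scene","top","wrist"):
    c=robot.get_calibration(n);print(n,c)
    cv2.imwrite(f"pics/{n}0.png",robot.grab_frame(n))
E
```

```text
pics
{'time': 0.0, 'q': array([-8.44956634e+01,  5.99914616e+00,  5.52526641e+00,  8.96044382e+01,
        1.12264340e-04,  7.75263674e+01]), 'qvel': array([-0.07794309,  0.11621073,  0.04783509, -0.00316012,  0.00440081,
       -0.10609863]), 'joint_torque': array([ 6.04572324e-04, -5.56928658e+01,  5.03651941e+01,  1.66570995e-02,
       -3.16332453e-04,  1.10037675e-05]), 'tool_pos': array([ 0.18517266, -0.57045183,  0.30309965]), 'tcp_rot': array([-1.79923555e+02, -1.70255196e-02,  1.79779578e+01]), 'ft_force': array([-0.07662205, -0.36076241,  0.34709948]), 'torque': array([ 0.05393535, -0.04831413,  0.00319065]), 'gripper_width': 0.08521968288143911}
scene {'vertical_fov': 54.514287255020655, 'cx': 257.6322193514291, 'cy': 194.38789788783794, 'rvec': array([ 1.98920014, -0.59201315,  0.37098003]), 'tvec': array([-0.55577251,  0.16048193,  1.15100905])}
top {'vertical_fov': 44.12716547782905, 'cx': 252.5543461106052, 'cy': 193.8042014032958, 'rvec': array([ 2.15425545, -2.20320024,  0.08864745]), 'tvec': array([-0.09875676,  0.60111117,  1.49800122])}
wrist {'vertical_fov': 61.03139679293692, 'cx': 251.09198348839215, 'cy': 190.03333094176688, 'rvec': array([-2.33467485,  1.69684441,  0.26124876]), 'tvec': array([-0.59942971, -0.0385049 ,  0.38085805])}
```

View pics/scene0.png

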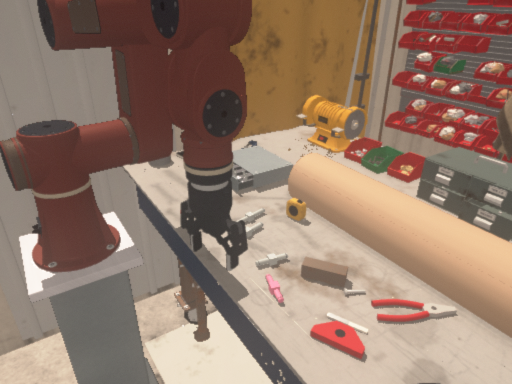

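View pics/top0.png

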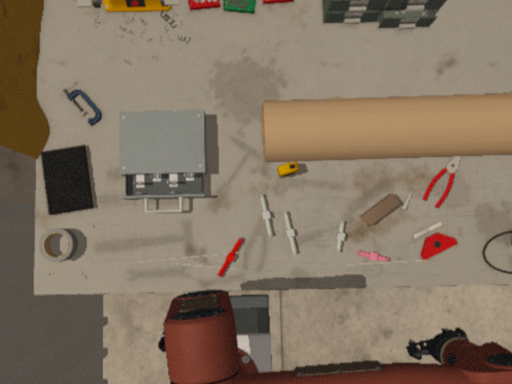

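View pics/wrist0.png

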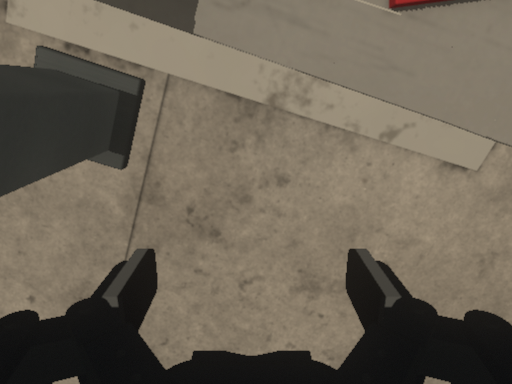

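```bash
cat > h.py <<'E'
import numpy as np, cv2
from plant import robot
def cam(name):
    c=robot.get_calibration(name); f=192/np.tan(np.radians(c["vertical_fov"]/2))
    K=np.array([[f,0,c["cx"]],[0,f,c["cy"]],[0,0,1]]);R=cv2.Rodrigues(np.array(c["rvec"]))[0]
    return K,R,np.array(c["tvec"])
def toplane(C,uv,z):
    K,R,t=C; uv=np.atleast_2d(np.array(uv,float)); o=-R.T@t
    d=(np.linalg.inv(K)@np.c_[uv,np.ones(len(uv))].T).T@R
    return o+d*((z-o[2])/d[:,2])[:,None]
def proj(C,p):
    K,R,t=C; q=(K@(R@np.atleast_2d(p).T+t[:,None])).T; return q[:,:2]/q[:,2:]
def snap(name,fn):
    C=cam(name); im=robot.grab_frame(name); cv2.imwrite("pics/"+fn+".png",im); return C,im
E
python3 - <<'E'
from h import *
im=cv2.imread("pics/top0.png")
cv2.imwrite("pics/topc.png",cv2.resize(im[90:290,110:410],None,fx=2.66,fy=2.66,interpolation=cv2.INTER_CUBIC))
C=cam("top")
for uv,z in [((145,204),.042),((188,204),.042),((166,204),.042),((120,111),.064),((205,111),.064),((120,173),.064),((206,173),.064),((265,215),.012),((291,232),.012),((341,236),.012),((288,169),.07)]:
    print(uv,toplane(C,uv,z)[0].round(4))
print(-C[1].T@C[2], C[1])
E
```

```text
(145, 204) [0.5725 0.2297 0.042 ]
(188, 204) [0.5695 0.0933 0.042 ]
(166, 204) [0.571  0.1631 0.042 ]
(120, 111) [0.869  0.3031 0.064 ]
(205, 111) [0.8628 0.0329 0.064 ]
(120, 173) [0.6705 0.303  0.064 ]
(206, 173) [0.6644 0.0326 0.064 ]
(265, 215) [ 0.5302 -0.1509  0.012 ]
(291, 232) [ 0.4736 -0.2332  0.012 ]
(341, 236) [ 0.4572 -0.3936  0.012 ]
(288, 169) [ 0.6704 -0.2249  0.07  ]
[ 0.47349337 -0.11237607  1.54216434] [[-2.23820537e-02 -9.99747606e-01 -1.94090258e-03]
 [-9.96359887e-01  2.24658569e-02 -8.22329651e-02]
 [ 8.22558140e-02  9.32948379e-05 -9.96611244e-01]]
```

View pics/topc.png

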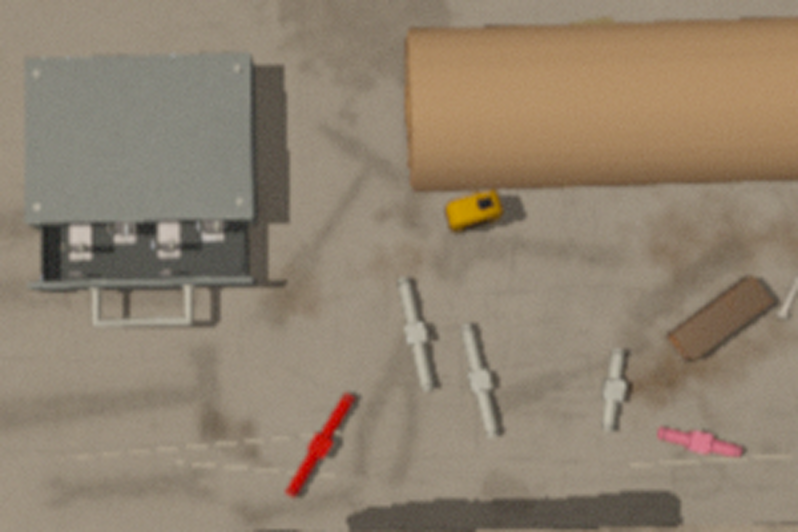

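Run:
```python
from h import *
print(robot.tip_reach)
for y in(90,-90): print(y,robot.ik([.571,.168,.25],[180,0,y]),robot.ik([.43,.168,.1],[180,0,y]))
for y in(0,180): print(y,robot.ik([.575,.08,.2],[180,0,y]),robot.ik([.575,.24,.1],[180,0,y]))
q=cv2.Rodrigues(robot.get_calibration("wrist")["rvec"])[0]; t=robot.get_calibration("wrist")["tvec"]
s=robot.observe()
from scipy.spatial.transform import Rotation as Ro
R=Ro.from_euler('xyz',s['tcp_rot'],degrees=True).as_matrix()
print("cam in tool",R.T@(-q.T@t-s['tool_pos']), "cam axes in tool rows",(q@R).round(3))
```

```text
0.0726
90 [ 3.81856759  4.88427546 -1.16596914 83.94975541  0.         93.81856759] [  5.03669381 -15.10124732 -35.83795488  69.26329244   0.
  95.03669381]
-90 [  3.81856759   4.88427546  -1.16596914  83.94975541   0.
 -86.18143241] [  5.03669381 -15.10124732 -35.83795488  69.26329244   0.
 -84.96330619]
0 [ -4.97872377   2.9246121   -8.40801816  78.66736974   0.
 175.02127623] [  10.6500622    13.58441979   -7.39100719   69.02457303    0.
 -169.3499378 ]
180 [-4.97872377  2.9246121  -8.40801816 78.66736974  0.         -4.97872377] [10.6500622  13.58441979 -7.39100719 69.02457303  0.         10.6500622 ]
cam in tool [ 0.07667897  0.00027028 -0.07064286] cam axes in tool rows [[-0.     1.     0.001]
 [-0.954 -0.    -0.299]
 [-0.299 -0.001  0.954]]
```

Run:
```python
from h import *
robot.move_pose([.571,.168,.25],[180,0,90])
robot.set_gripper(.045)
C,im=snap("wrist","w1")
print(robot.observe()['time'],robot.observe()['gripper_width'],proj(C,[[.571,.168,.042],[.571,.168-.055,.042],[.571,.168+.055,.042]]))
```

```text
3.6083 0.04494026999769033 [[250.66435805 178.32242543]
 [250.70643177 234.99878078]
 [250.61721452 114.81667054]]
```

View pics/w1.png

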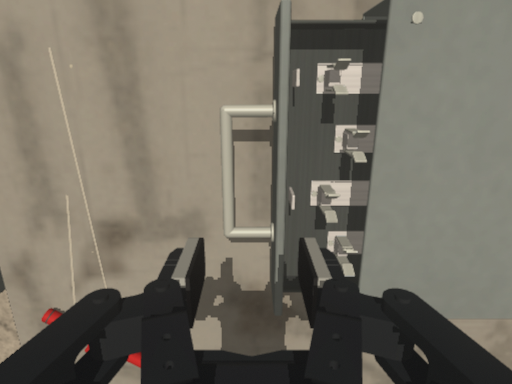

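Run:
```python
from h import *
C=cam("wrist")
P=toplane(C,[(226.5,107),(229.5,235),(228,171)],.042);print(P)
P=P[2]
ct=cam("top");print(proj(ct,P))
robot.line_to([P[0],P[1],.2],vel=.2)
g=robot.line_to([P[0],P[1],.042+.054],vel=.12,guard=15); print(g)
robot.set_gripper(0.0)
s=robot.observe();print(s['tool_pos'],s['gripper_width'],s['ft_force'],s['time'])
```

```text
[[0.55097404 0.22937458 0.042     ]
 [0.55113194 0.11303442 0.042     ]
 [0.55104823 0.1747121  0.042     ]]
[[162.37502125 210.38002032]]
False
[0.55143233 0.17479211 0.09672697] 0.008180252079498095 [-1.14136371  0.24379666  4.9900809 ] 5.475
```

Run:
```python
from h import *
p=robot.observe()['tool_pos']
print(robot.line_to([.40,p[1],p[2]],vel=.1,guard=18))
s=robot.observe();print(s['tool_pos'],s['gripper_width'],s['ft_force'],s['time'])
```

```text
True
[0.42785026 0.17446752 0.09705102] 0.007721913094594084 [ 4.67139611 -0.92282043 -0.79486435] 6.6083
```

Run:
```python
from h import *
robot.set_gripper(.04)
p=robot.observe()['tool_pos']
robot.line_to([p[0],p[1],.26],vel=.25)
robot.move_pose([.60,.172,.30],[180,0,180])
C,im=snap("wrist","w2")
C,im=snap("top","t2")
cv2.imwrite("pics/t2c.png",cv2.resize(im[90:290,110:410],None,fx=2.66,fy=2.66,interpolation=cv2.INTER_CUBIC))
print(robot.observe()['time'])
```

```text
9.3417
```

View pics/w2.png

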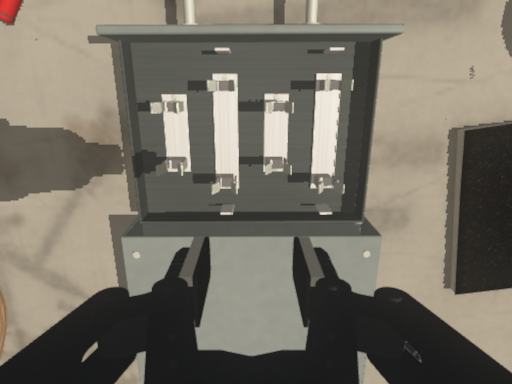

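View pics/t2c.png

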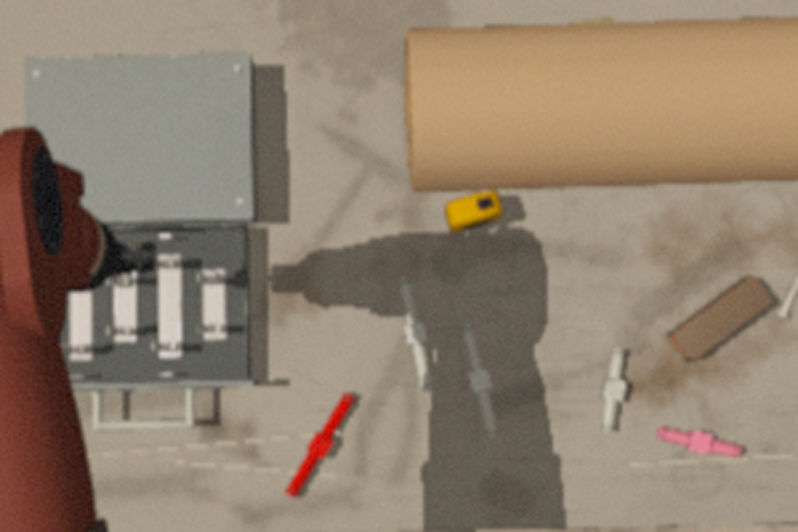

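Run:
```python
from h import *
im=cv2.imread("pics/w2.png"); C=cam("wrist")
m=((im.min(2)>175)).astype(np.uint8); m[225:]=0; m[:60]=0
m=cv2.morphologyEx(m,cv2.MORPH_OPEN,np.ones((3,3)))
n,l,st,ce=cv2.connectedComponentsWithStats(m)
for i in range(1,n):
    if st[i,4]>60: 
        ys,xs=np.nonzero(l==i)
        ed=[(np.median([xs[ys==y].min() for y in np.unique(ys)])+np.median([xs[ys==y].max() for y in np.unique(ys)]))/2]
        print(st[i],ce[i].round(1),ed, [toplane(C,[(ed[0],ce[i][1])],z)[0].round(4) for z in(.011,.02,.029)])
cv2.imwrite("pics/w2c.png",cv2.resize(im[40:225,130:380],None,fx=3.2,fy=3.2,interpolation=cv2.INTER_CUBIC))
```

```text
[317  73  24   7 144] [328.7  76.3] [np.float64(328.5)] [array([0.512, 0.253, 0.011]), array([0.5123, 0.2509, 0.02  ]), array([0.5126, 0.2489, 0.029 ])]
[213  74  24   9 160] [224.8  76.9] [np.float64(224.5)] [array([0.5125, 0.1445, 0.011 ]), array([0.5128, 0.1452, 0.02  ]), array([0.513 , 0.1459, 0.029 ])]
[ 214   87   25   89 1926] [226.1 131. ] [np.float64(226.0)] [array([0.5684, 0.1447, 0.011 ]), array([0.5673, 0.1454, 0.02  ]), array([0.5662, 0.1461, 0.029 ])]
[ 312   90   28   85 1881] [325.1 131.1] [np.float64(325.0)] [array([0.5686, 0.2531, 0.011 ]), array([0.5675, 0.2511, 0.02  ]), array([0.5664, 0.249 , 0.029 ])]
[ 162   95   29   76 1262] [177.  129.8] [np.float64(177.0)] [array([0.5671, 0.0912, 0.011 ]), array([0.566 , 0.0932, 0.02  ]), array([0.5649, 0.0953, 0.029 ])]
[265  94  24   8 149] [277.   96.8] [np.float64(276.5)] [array([0.5325, 0.1992, 0.011 ]), array([0.5323, 0.1985, 0.02  ]), array([0.5321, 0.1978, 0.029 ])]
[ 264  111   24   46 1019] [275.7 133.7] [np.float64(276.0)] [array([0.5714, 0.1995, 0.011 ]), array([0.5702, 0.1988, 0.02  ]), array([0.569 , 0.1981, 0.029 ])]
```

View pics/w2c.png

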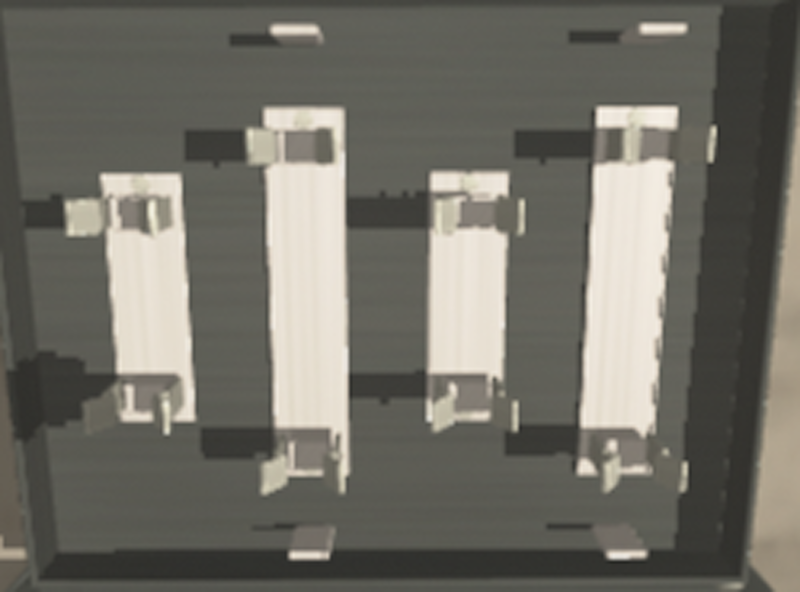

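Run:
```python
from h import *
robot.move_pose([.55,.172,.30],[180,0,0])
C,im=snap("wrist","w3")
print(robot.observe()['time'])
m=((im.min(2)>150)).astype(np.uint8)
m=cv2.morphologyEx(m,cv2.MORPH_OPEN,np.ones((3,3)))
n,l,st,ce=cv2.connectedComponentsWithStats(m)
for i in range(1,n):
    if st[i,4]>60: 
        ys,xs=np.nonzero(l==i)
        ed=[(np.median([xs[ys==y].min() for y in np.unique(ys)])+np.median([xs[ys==y].max() for y in np.unique(ys)]))/2]
        print(st[i],ce[i].round(1),ed, [toplane(C,[(ed[0],ce[i][1])],z)[0].round(4) for z in(.011,)])
```

```text
12.0333
[124   0  17  13 131] [133.1   5.2] [np.float64(134.5)] [array([0.7046, 0.2866, 0.011 ])]
[390   5  10  11  85] [394.6   9.7] [np.float64(394.5)] [array([0.7004, 0.0306, 0.011 ])]
[103   6  10  11  90] [107.4  11. ] [np.float64(107.0)] [array([0.6995, 0.3143, 0.011 ])]
[163  83  24   9 176] [174.1  86.2] [np.float64(174.5)] [array([0.6287, 0.2527, 0.011 ])]
[ 264   82   31  113 2298] [276.4 133.9] [np.float64(276.5)] [array([0.5788, 0.1442, 0.011 ])]
[ 163   91   29   93 1958] [177.8 139.2] [np.float64(178.0)] [array([0.5729, 0.2527, 0.011 ])]
[ 214  102   26   64 1311] [226.9 135. ] [np.float64(227.0)] [array([0.5775, 0.1986, 0.011 ])]
[ 312  102   28   77 1360] [324.7 137. ] [np.float64(325.0)] [array([0.5753, 0.0908, 0.011 ])]
[341 112  10  10  95] [345.6 116.3] [np.float64(345.5)] [array([0.5976, 0.0701, 0.011 ])]
[231 173   9   9  61] [235.  176.9] [np.float64(235.5)] [array([0.53 , 0.19 , 0.011])]
[281 191  10  10  67] [286.3 195.2] [np.float64(287.0)] [array([0.5079, 0.1304, 0.011 ])]
[211 269  81   9 548] [250.2 272. ] [np.float64(251.0)] [array([0.4063, 0.1723, 0.011 ])]
[  8 281  12   8  66] [ 13.1 284.4] [np.float64(13.25)] [array([0.3883, 0.4751, 0.011 ])]
[ 25 284   9  14  71] [ 29.8 289.9] [np.float64(30.5)] [array([0.3803, 0.4548, 0.011 ])]
[  0 316  34  24 264] [ 15.4 333. ] [np.float64(10.0)] [array([0.3133, 0.4959, 0.011 ])]
```

View pics/w3.png

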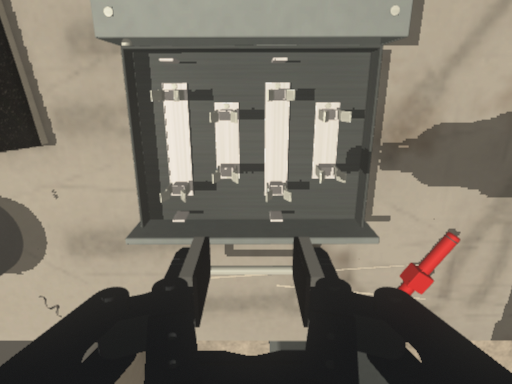

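Run:
```python
from h import *
C=cam("wrist")
print(toplane(C,[(276,82),(276,195),(227,102),(227,179)],.011).round(4))
robot.move_pose([.52,-.24,.32],[180,0,0])
C,im=snap("wrist","w4")
print(robot.observe()['time'])
```

```text
[[0.6328 0.146  0.011 ]
 [0.5081 0.1432 0.011 ]
 [0.6126 0.1978 0.011 ]
 [0.5274 0.1997 0.011 ]]
16.65
```

View pics/w4.png

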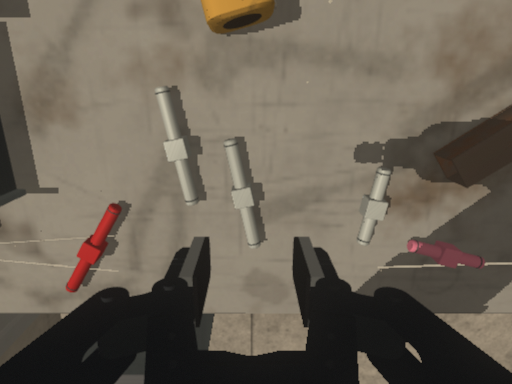

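```bash
cat >> h.py <<'E'
def bars(im,C,thr=12,vmin=60,dbg=None):
    b=im.astype(int); 
    # steel has greenish/neutral tint: R-B small or negative vs brownish bench
    d=cv2.GaussianBlur(b[:,:,2].astype(np.float32)-b[:,:,0],(3,3),0)
    return d
E
python3 - <<'E'
from h import *
im=cv2.imread("pics/w4.png")
for uv in [(165,100),(176,150),(190,190),(232,150),(242,196),(252,235),(375,207),(380,180),(300,120),(200,250),(320,60),(150,150),(400,170),(360,150)]: print(uv,im[uv[1],uv[0]])
E
```

```text
(165, 100) [134 151 155]
(176, 150) [158 177 183]
(190, 190) [117 132 135]
(232, 150) [146 164 169]
(242, 196) [148 166 171]
(252, 235) [140 157 162]
(375, 207) [147 165 170]
(380, 180) [170 192 197]
(300, 120) [120 137 147]
(200, 250) [52 57 60]
(320, 60) [100 116 125]
(150, 150) [119 136 145]
(400, 170) [ 92 107 117]
(360, 150) [65 75 80]
```

```bash
cat > det.py <<'E'
from h import *
def bars(im,C,roi=None):
    b=cv2.GaussianBlur(im,(3,3),0).astype(np.float32)
    r=b[:,:,2]/np.maximum(b[:,:,1],1); sat=(b.max(2)-b.min(2))/np.maximum(b.max(2),1)
    m=((r<1.052)&(r>.98)&(b.max(2)>75)).astype(np.uint8)
    m=cv2.morphologyEx(m,cv2.MORPH_OPEN,np.ones((3,3)));m=cv2.morphologyEx(m,cv2.MORPH_CLOSE,np.ones((5,5)))
    out=[]
    for c in cv2.findContours(m,cv2.RETR_EXTERNAL,cv2.CHAIN_APPROX_NONE)[0]:
        if cv2.contourArea(c)<150: continue
        W=toplane(C,c[:,0,:],.014)[:,:2].astype(np.float32)
        (cx,cy),(a,bb),_=rc=cv2.minAreaRect(W); 
        L,w=max(a,bb),min(a,bb)
        if not(.08<L<.165 and .014<w<.04): continue
        vx,vy=cv2.fitLine(W,cv2.DIST_L2,0,.001,.001)[:2].ravel()
        bx=cv2.boxPoints(rc); e=[bx[1]-bx[0],bx[2]-bx[1]]; e=max(e,key=np.linalg.norm); 
        yaw=np.degrees(np.arctan2(e[1],e[0])); yaw=(yaw+90)%180-90
        y2=(np.degrees(np.arctan2(vy,vx))+90)%180-90
        out.append(dict(p=(round(float(cx),4),round(float(cy),4)),L=round(L,4),w=round(w,4),yaw=round(yaw,1),yaw2=round(float(y2),1),px=c[:,0,:].mean(0).round()))
    return out,m
E
python3 - <<'E'
from det import *
C=cam("wrist");im=cv2.imread("pics/w4.png")
o,m=bars(im,C)
for x in o: print(x)
C=cam("top");im=cv2.imread("pics/top0.png")
o,m=bars(im,C)
for x in o: print(x)
E
```

```text
{'p': (0.4561, -0.3898), 'L': 0.1031, 'w': 0.0331, 'yaw': np.float32(-9.3), 'yaw2': -8.7, 'px': array([373., 206.])}
{'p': (0.4714, -0.2294), 'L': 0.1423, 'w': 0.0269, 'yaw': np.float32(9.9), 'yaw2': 12.1, 'px': array([242., 192.])}
{'p': (0.5292, -0.1534), 'L': 0.1415, 'w': 0.0305, 'yaw': np.float32(12.3), 'yaw2': 11.3, 'px': array([176., 145.])}
{'p': (0.2548, -0.0951), 'L': 0.112, 'w': 0.031, 'yaw': np.float32(-87.5), 'yaw2': -88.6, 'px': array([250., 302.])}
{'p': (0.4711, -0.23), 'L': 0.1321, 'w': 0.027, 'yaw': np.float32(8.4), 'yaw2': 12.7, 'px': array([290., 233.])}
{'p': (0.5293, -0.1543), 'L': 0.1367, 'w': 0.0247, 'yaw': np.float32(15.3), 'yaw2': 11.9, 'px': array([266., 215.])}
```

```bash
cat > pick.py <<'E'
from det import *
def pick(x,y,yaw,gap=.05):
    robot.set_gripper(gap)
    robot.move_pose([x,y,.18],[180,0,yaw])
    g=robot.line_to([x,y,.077],vel=.12,guard=12)
    if g: print("guard on descent",robot.observe()['tool_pos'],robot.observe()['ft_force'])
    robot.set_gripper(0.0)
    s=robot.observe();print("closed",s['tool_pos'].round(4),s['gripper_width'],s['time'])
    robot.line_to([x,y,.2],vel=.15)
    s=robot.observe();print("lifted",s['gripper_width'],s['ft_force'].round(2))
def carry(x,y,z=.19,yaw=0):
    robot.line_to([x,y,z],vel=.22,rotation=[180,0,yaw])
    s=robot.observe();print("over",s['tool_pos'].round(4),s['tcp_rot'].round(2),s['gripper_width'],s['ft_force'].round(2),s['time'])
E
python3 - <<'E'
from pick import *
pick(.5292,-.1534,11.7)
carry(.570,.2529)
snap("wrist","w5");snap("scene","s5")
E
```

```text
closed [ 0.5298 -0.1537  0.0781] 0.022692509807568276 18.9667
lifted 0.022632661397944863 [ 0.04 -0.32 -2.97]Traceback (most recent call last):
  File "<stdin>", line 3, in <module>
  File "pick.py", line 12, in carry
    robot.line_to([x,y,z],vel=.22,rotation=[180,0,yaw])
    ~~~~~~~~~~~~~^^^^^^^^^^^^^^^^^^^^^^^^^^^^^^^^^^^^^^
plant.IKError: the arm cannot follow that straight line within its joint ranges
```

```bash
cat >> pick.py <<'E'
def carry(x,y,z=.19,yaw=180):
    robot.move_pose([x,y,z],[180,0,yaw])
    s=robot.observe();print("over",s['tool_pos'].round(4),s['tcp_rot'].round(2),s['gripper_width'],s['ft_force'].round(2),s['time'])
E
python3 - <<'E'
from pick import *
carry(.570,.2529)
snap("wrist","w5");snap("scene","s5")
E
```

```text
over [0.5701 0.2524 0.1898] [-1.7999e+02 -1.0000e-02  1.7991e+02] 0.02270681075456442 [-0.59  0.13 -2.78] 21.8417
```

View pics/w5.png

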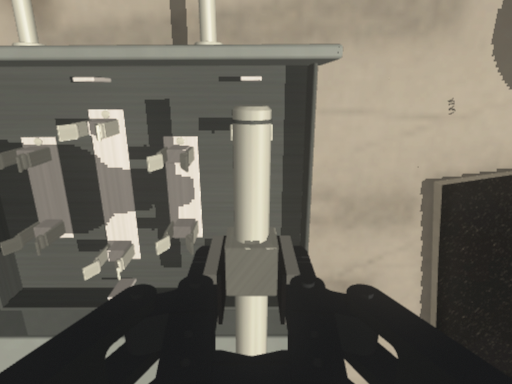

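```bash
cat >> pick.py <<'E'
def press(x,y,yaw=180,zs=.1025):
    robot.line_to([x,y,.135],vel=.12,guard=20)
    g=robot.line_to([x,y,zs],vel=.03,guard=45)
    s=robot.observe();print("pressed",g,s['tool_pos'].round(4),s['ft_force'].round(2),s['gripper_width'],s['time'])
E
python3 - <<'E'
from pick import *
press(.570,.2529)
E
```

```text
pressed False [0.5703 0.2528 0.103 ] [-1.37 -3.45  5.45] 0.02278584695332505 23.7833
```

Run:
```python
from pick import *
robot.set_gripper(.036)
s=robot.observe();print(s['ft_force'].round(2))
robot.line_to([.570,.2529,.2],vel=.15)
robot.move_pose([.60,.172,.30],[180,0,180])
snap("wrist","w6")
print(robot.observe()['time'])
```

```text
[-0.76 -0.14  0.15]
25.5083
```

View pics/w6.png

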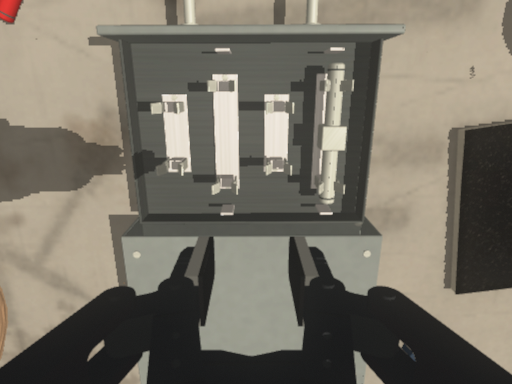

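Run:
```python
from pick import *
C=cam("wrist");im=cv2.imread("pics/w6.png")
print(toplane(C,[(336,64),(326,203)],.037).round(4), toplane(C,[(334,139)],.049).round(4))
cv2.imwrite("pics/w6c.png",cv2.resize(im[40:225,270:400],None,fx=3.2,fy=3.2,interpolation=cv2.INTER_CUBIC))
robot.move_pose([.47,-.2,.30],[180,0,-168])
C,im=snap("wrist","w7")
for x in bars(im,C)[0]: print(x)
C,im=snap("top","t7")
for x in bars(im,C)[0]: print(x)
print(robot.observe()['time'])
```

```text
[[0.501  0.2532 0.037 ]
 [0.6415 0.2533 0.037 ]] [[0.5706 0.2537 0.049 ]]
{'p': (0.6352, 0.1619), 'L': 0.0842, 'w': 0.0263, 'yaw': np.float32(63.2), 'yaw2': 64.8, 'px': array([491., 333.])}
{'p': (0.4726, -0.2301), 'L': 0.1415, 'w': 0.0256, 'yaw': np.float32(11.2), 'yaw2': 12.1, 'px': array([224., 152.])}
{'p': (0.4562, -0.3911), 'L': 0.1017, 'w': 0.0324, 'yaw': np.float32(-18.7), 'yaw2': -10.7, 'px': array([ 79., 108.])}
27.075
```

View pics/w6c.png

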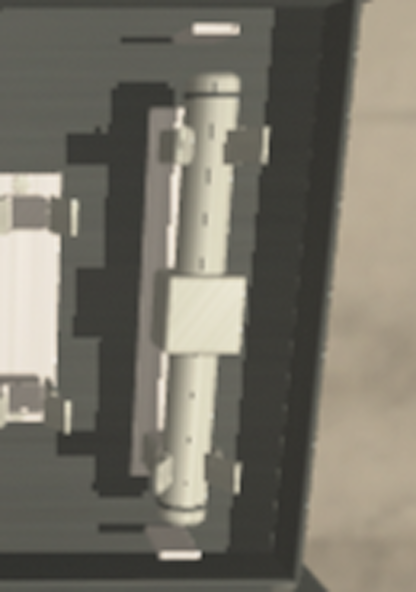

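View pics/w7.png

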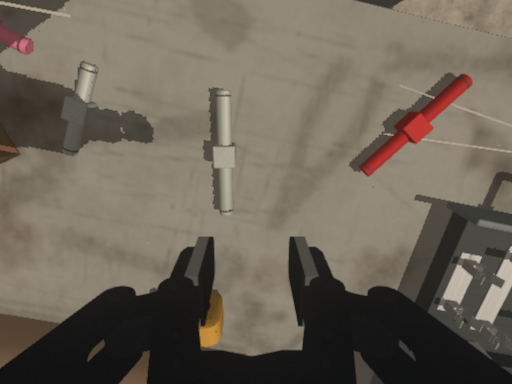

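Run:
```python
from pick import *
pick(.472,-.2298,-168.5)
carry(.570,.1449)
snap("wrist","w8")
```

```text
closed [ 0.4726 -0.2303  0.078 ] 0.02274506726436782 29.2833
lifted 0.022716930053975265 [ 0.26 -0.24 -2.47]
over [0.5701 0.144  0.1898] [-1.7998e+02 -1.0000e-02  1.7996e+02] 0.022264542658986745 [ 0.1  -0.34 -3.23] 31.6917
```

View pics/w8.png

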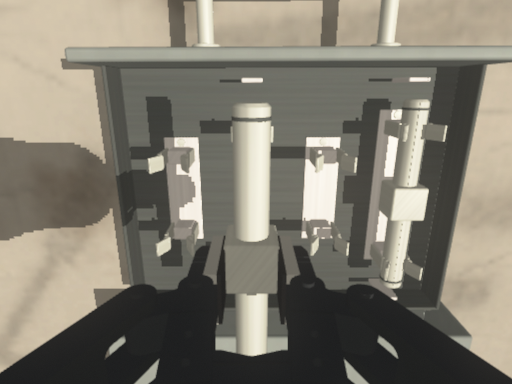

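Run:
```python
from pick import *
press(.570,.1449)
robot.set_gripper(.036)
robot.line_to([.570,.1449,.2],vel=.15)
robot.move_pose([.60,.172,.30],[180,0,180])
snap("wrist","w9")
robot.move_pose([.47,-.33,.30],[180,0,180])
C,im=snap("wrist","w10")
for x in bars(im,C)[0]: print(x)
print(robot.observe()['time'])
```

```text
pressed False [0.5703 0.1448 0.103 ] [-0.8  -2.92  5.44] 0.02290847772705411 33.5833
{'p': (0.5091, -0.3986), 'L': 0.1019, 'w': 0.0266, 'yaw': np.float32(-11.4), 'yaw2': -10.1, 'px': array([191., 190.])}
37.15
```

View pics/w9.png

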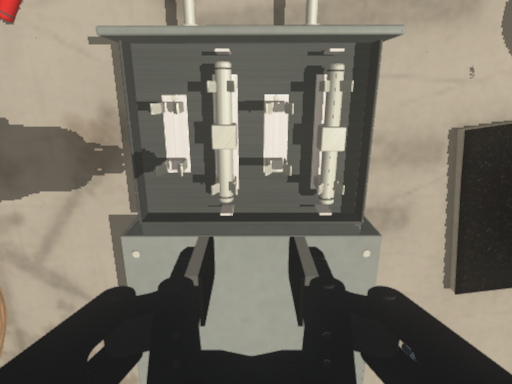

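View pics/w10.png

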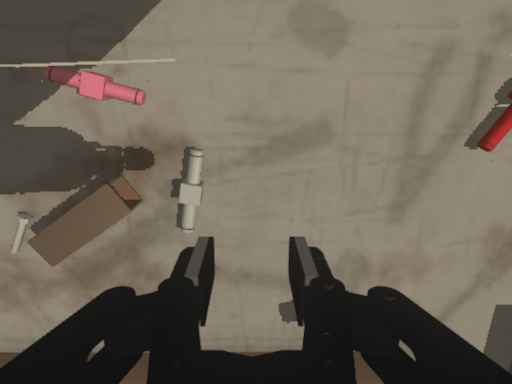

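Run:
```python
from pick import *
pick(.5091,-.3986,169.3,gap=.04)
carry(.570,.0909)
snap("wrist","w11")
```

```text
closed [ 0.5097 -0.3993  0.0784] 0.0227297903131012 39.2833
lifted 0.02267445700907558 [ 0.74  0.05 -2.63]
over [0.5703 0.09   0.1901] [-1.7999e+02  1.0000e-02  1.7993e+02] 0.022697747981784446 [ 0.65 -0.31 -2.17] 42.0417
```

View pics/w11.png

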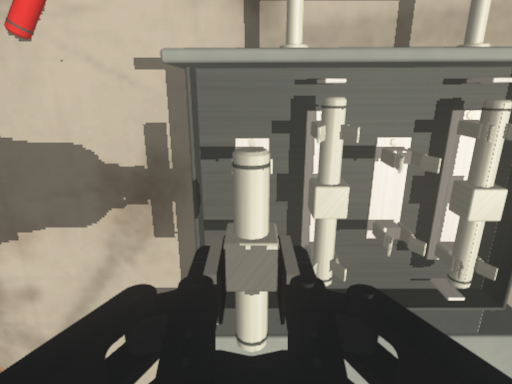

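Run:
```python
from pick import *
press(.570,.0909)
robot.set_gripper(.036)
robot.line_to([.570,.0909,.2],vel=.15)
robot.move_pose([.60,.172,.30],[180,0,180])
C,im=snap("wrist","w12")
cv2.imwrite("pics/w12c.png",cv2.resize(im[20:235,110:400],None,fx=2.7,fy=2.7,interpolation=cv2.INTER_CUBIC))
print(robot.observe()['time'])
robot.move_pose([.47,-.1,.30],[180,0,180])
snap("wrist","w13");C,im=snap("top","t13")
cv2.imwrite("pics/t13c.png",cv2.resize(im[90:290,110:410],None,fx=2.66,fy=2.66,interpolation=cv2.INTER_CUBIC))
```

```text
pressed False [0.5705 0.0908 0.1033] [-0.84 -1.47  5.35] 0.022816643962087414 43.9333
45.6583
```

View pics/w12c.png

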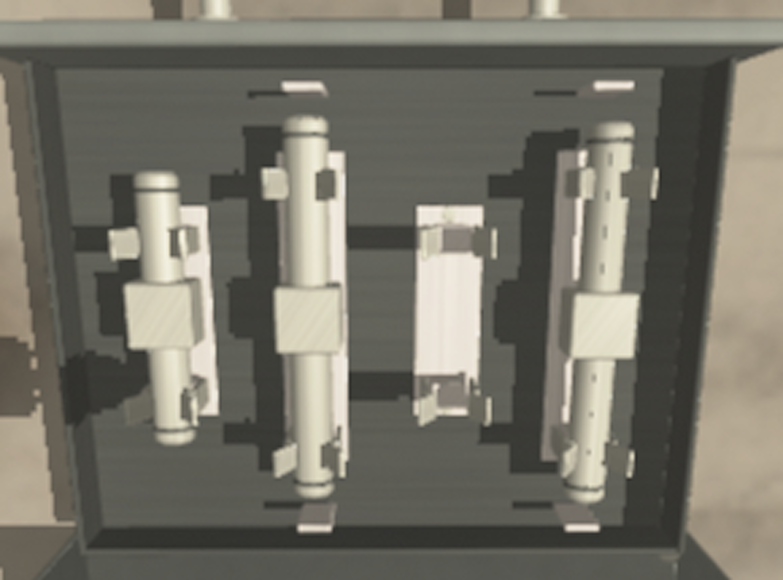

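View pics/t13c.png

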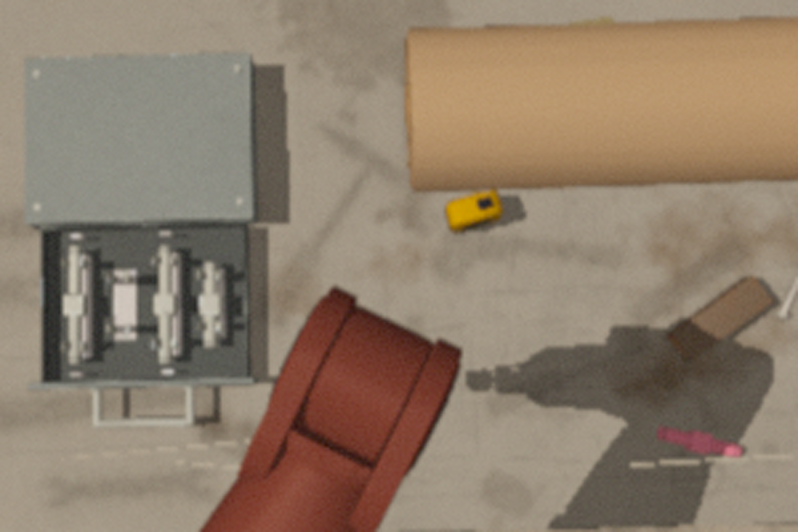

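View pics/w13.png

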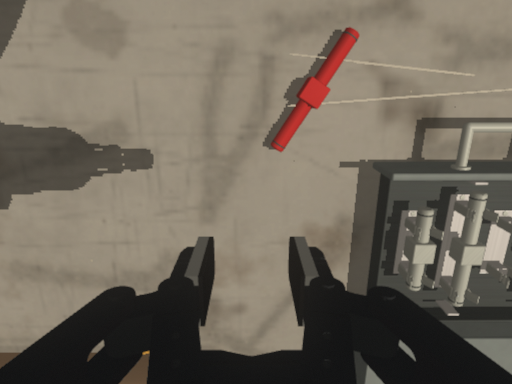

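Run:
```python
from pick import *
im=cv2.imread("pics/w12.png")
robot.move_pose([.428,.172,.25],[180,0,90])
C,i2=snap("wrist","w14")
print(toplane(C,[(250,180)],.042))
robot.set_gripper(.04)
print(robot.line_to([.428,.172,.0965],vel=.12,guard=15))
robot.set_gripper(0.0)
s=robot.observe();print(s['tool_pos'],s['gripper_width'],s['ft_force'],s['time'])
p=s['tool_pos']
print(robot.line_to([.59,p[1],p[2]],vel=.08,guard=18)); s=robot.observe();print(s['tool_pos'],s['ft_force'])
print(robot.line_to([.624,p[1],p[2]],vel=.03,guard=30)); s=robot.observe();print(s['tool_pos'],s['ft_force'],s['gripper_width'],s['time'])
```

```text
[[0.42757184 0.17036419 0.042     ]]
False
[0.42856539 0.17205036 0.0972642 ] 0.008215112515230836 [0.26157232 0.04912667 6.28914612] 50.8583
False
[0.58999096 0.1724247  0.09732966] [0.63458549 5.44998527 1.97087402]
True
[0.6187367  0.17262029 0.09732188] [-1.62537117 -0.53439112  7.01420853] 0.007863403658096254 54.025
```

View pics/w14.png

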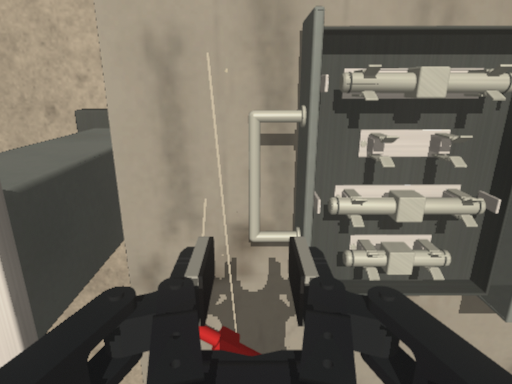

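Run:
```python
from pick import *
robot.set_gripper(.036)
p=robot.observe()['tool_pos'];print(p,robot.observe()['ft_force'])
robot.line_to([p[0],p[1],.25],vel=.12)
C,i=snap("wrist","w15")
P=robot.observe()
print(P['time'],proj(C,[[.6187,.172,.042]]),C[0][0,0])
robot.move_pose([.5,-.05,.33],[180,0,90])
C,im=snap("top","t15")
cv2.imwrite("pics/t15c.png",cv2.resize(im[90:290,110:410],None,fx=2.66,fy=2.66,interpolation=cv2.INTER_CUBIC))
```

```text
[0.61853045 0.17293936 0.09657256] [-0.5400332  -0.26435608 -0.39755231]
55.8833 [[253.40785892 179.98943651]] 325.7471948541814
```

View pics/w15.png

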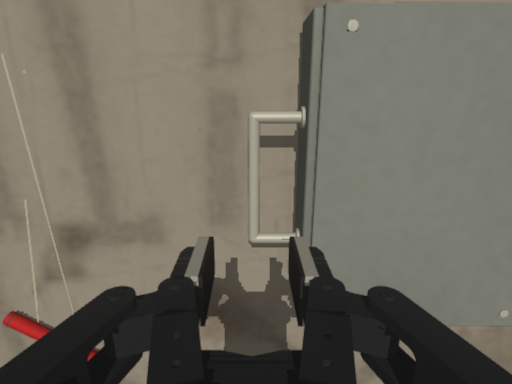

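View pics/t15c.png

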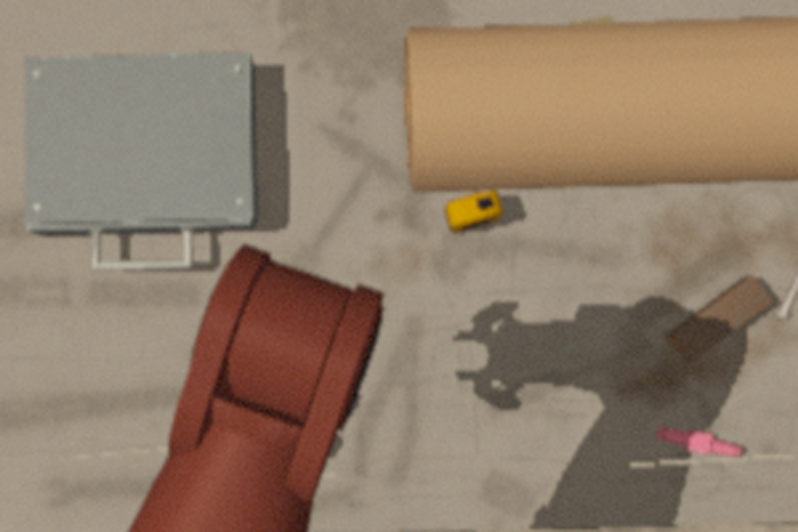

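Run:
```python
from h import *
robot.pause(.3); print(robot.observe()['time'],robot.observe()['ft_force']); robot.job_done()
```

```text
57.2667 [ 0.40357242 -0.30620556  0.40082593]
the job is handed in; nothing more can be done
```

The three steel bars on the bench are in their clips and the drawer is pushed fully home. I handed the job in at about 57 s; no verdict is reported.

- **Bars:** Two long bars and one short bar were present; the fourth (a short one) was absent. The long bars went into rows 1 and 3, the short one into row 4. The short bar had been knocked about 5 cm aside during the run, so I measured its position again before picking it up.
- **Seating:** All three presses reached the seated height (wrist at 103 mm, matching a bar centre of about 37 mm) with no force stop. Row 1's bar measured 140.5 mm long at seat height and lay within 1 mm of its row across and along. I judged the bars in rows 3 and 4 by picture and pressing height only, without measuring them after release.
- **Drawer:** It opened to its stop, and the handle then travelled 190 mm back until it hit the end. After release the wrist camera showed the handle where a closed drawer should put it (column 254 against 253.4 predicted), and the top view showed the drawer shut.
- **Other objects:** The tape measure was in its original place in the last top view. I did not move the red and pink bars.

No check failed. The top-camera drawer-handle position I first read by eye was about 20 mm off in x; I corrected it from the wrist camera before touching the handle.

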